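Wind the V-block slide to its index

ROBOT

A 6-joint arm with a two-finger parallel gripper is mounted at the origin on the work surface. World frame = base frame: x ahead of the robot, y to its left, z up, the work surface at z = 0. Lengths are in m, angles in degrees, forces in N, time in s.
With the tool pointing down it reaches from about 0.25 to 0.775 m from the base axis. Payload 4 kg.
Tool frame: the origin (TCP) lies between the finger pads; the fingertips stand 17 mm ahead of it and the grasp point (between the pads) lies 2 mm behind it; z points along the fingers, x is the direction in which the jaws open and shut, and the axes are right-handed (so a half turn about z gives the same grasp; the last joint's range is limited). The gripper opens to 94 mm and grips with 3 to 60 N. Pads are 16 mm wide; open, the fingers measure 119 mm over their backs; the gripper's body (75 mm by 177 mm) begins 78 mm behind the grasp point.
Start: joints at [-80.564, 4.996, 78.535, -0, 96.463, -5.907], TCP at [0.146, -0.53, 0.223] pointing down, gripper open.
Joint ranges: [-177.83, 177.83], [-43.37, 116.18], [15.69, 146.23], [-61.86, 241.86], [9.47, 152.12], [-147.06, 147.06]. Speed limits (degrees/s): [159.86, 159.86, 180, 180, 180, 180].

INTERFACE

Orientations are given as [roll, pitch, yaw] about the fixed x, y, z axes, in that order (R = Rz(yaw) Ry(pitch) Rx(roll)).
In Python, from station import r, planner, imaging, sensors gives the robot as it stands. The module is installed in compiled form; this text tells all that it offers. Calls block until the motion is done:
- r.reach(position, orientation): joint-space move of the TCP to a pose.
- r.line_to(position, frame=None, v=0.15, f_stop=None): straight line of the TCP; frame=None keeps the orientation; v is the mean speed in m/s. With f_stop (N) it stops when the force on the tool has changed by that much, and returns True; else False.
- r.movej(angles): joint-space move.
- r.release() and r.close_gripper(grip_force=None): open the fingers fully, or close them until they stop; grip_force is the grip in N (None keeps the last).
- r.dwell(seconds).
- planner.ik(position, orientation): joint angles nearest the present ones, or None.
- imaging.read_camera(name): name is "scene" or "side" or "wrist"; returns the picture (400x640x3 uint8, red, green, blue); there is no depth.
- imaging.camera_info(name): a dict with "fov_y" (degrees; the focal length in pixels is half the picture's height over the tangent of half this angle, whatever the lens; pixels are square), "cx", "cy" (the principal point, pixels), "pose" (4x4, takes a point from camera to world coordinates); the wrist camera has in their place "hand_eye" (4x4, takes a point from camera to tool coordinates, whose origin is the TCP and whose axes are the tool frame's). Camera axes: x right, y up, looking along -z (the intrinsics and any distortion apply to the point x, -y, -z); pixel columns grow to the right and rows downward; lengths in m; the calibration is good to about 2 mm. A picture is of the moment at which its call begins: read the wrist's pose just before it. camera_info takes no time and is no camera call.
A pose or a line that the arm cannot do raises r.Unreachable and nothing moves.
- r.finish_job(): hands the job in, once; it reports no verdict.
Readings, each from a call of its own:
- sensors.current_time(): time.
- sensors.current_qpos(): joint angles.
- sensors.current_joint_vel(): joint speeds.
- sensors.current_tau(): joint torques, N m.
- sensors.current_eef_pos(): TCP position.
- sensors.current_tool_rot(): TCP orientation.
- sensors.current_force(): force on the tool from outside, world axes, zero at the start.
- sensors.current_moment(): the same for the moment, N m.
- sensors.current_width(): opening from 0.0 (shut) to 1.0 (fully open).
Only numpy, scipy, OpenCV 4.12 (cv2) and the standard library are available. Lean on these libraries where they do the work, as an engineer would, in place of code of your own. Each camera call takes 0.05 s, during which the arm holds its last target. There are 200 camera calls.

TASK

Two rack slides with handwheels stand on the bench. On the one whose carriage carries the V-block, wind the handwheel clockwise (seen from above), regripping as needed, until the carriage's pointer stands opposite the tip of the index post beside its bed, and let go. Move the carriage by its handwheel only, do not push it, and leave the other slide, the one with the upright flat plate, as it is.

Things in the scene. Friction and masses are not known exactly. Their poses are not given: they have to be found in the camera images.
- vee_grip (a point): On the vertical axis of the handwheel to turn, 150 mm above the bench, in the raised dark grip bar over its hub: 76 x 16 mm, 40 mm tall, top at 164 mm. x runs along the bar and turns with the wheel; z up. Rim below: 126 mm across, top at 117 mm. Turns stiffly (0.1 N m), stays where left. Clockwise from above moves the carriage away from the wheel, 20 mm per radian; 1.5 to 3.5 rad needed.
- vee_carriage: The sliding carriage to set: a dark block 70 x 80 mm, 26 mm tall, with a steel V-block on it (54 x 60 mm, top 121 mm above the bench). Origin: centre of the block's underside, 45 mm above the bench. x runs along the bed, away from the handwheel. Its steel pointer (6 mm wide) sticks out to +y with its tip at (0, 56, 21) mm. Moved by the handwheel only, not to be pushed.
- index_tip (a point): Tip of the 6 mm wide steel finger on the fixed dark index post (71 mm tall) on the +y side of the V-block slide's bed (left, seen from the robot), 66 mm above the bench, 4 mm beside the path of the pointer's tip. x runs along the bed, away from the handwheel: the pointer is opposite when it and this point are at the same place along x.
- flat_pointer (a point): Tip of the pointer on the carriage of the other, otherwise equal slide, which carries an upright flat plate (76 mm wide, 60 mm tall). Not to be moved.
There are look-alikes about, which are no part of the job. Leave any blue or yellow look-alike of the part that bears index_tip alone.

How it is judged (in metres and radians):
At the end, for the whole second after the job is handed in: The V-block carriage's pointer stands within 6 mm (along the bed) of the index finger's tip, about 17 degrees of the handwheel, and stays there (x of vee_carriage in the frame of index_tip between -0.006 and 0.006 m); the robot touches nothing.
It fails at once if the other slide's carriage is moved by more than 8 mm (distance of flat_pointer from where it was at the start of the episode above 0.008 m).
It fails at once if the robot pushes on the V-block carriage itself (over 3 N) (contact force between any of the fingers, the arm and vee_carriage above 3 N).
It also fails if it takes over 45 s, if anything falls off the work surface, if the arm or the gripper's body presses on something with over 40 N, if the wrist force passes 120 N, or if a joint passes its speed limit or range.

## Working session

There is one attempt and no reset: what is moved stays moved. The work goes in short steps, each a Python script; the robot and the scene stay as the last script left them, time stands still between calls to the robot, and variables do not carry over. Pictures are saved under pics/ and viewed, about 8 in all and at most 12, crops included, and the job is handed in when it is done.

```bash
mkdir -p pics
python3 - <<'E'
from station import r,planner,imaging,sensors
import cv2,numpy as np
for n in ["scene","side","wrist"]:
    i=imaging.read_camera(n); cv2.imwrite(f"pics/{n}0.png",i[:,:,::-1]); d=imaging.camera_info(n)
    print(n,{k:(np.round(v,4).tolist() if hasattr(v,'shape') or isinstance(v,list) else v) for k,v in d.items()})
print(sensors.current_time())
E
```

```text
scene {'fov_y': 56.38393694108424, 'cx': 313.0286469451597, 'cy': 198.4944677767695, 'pose': [[0.8654, -0.4171, 0.2778, 0.8796], [0.5011, 0.724, -0.474, -0.3792], [-0.0034, 0.5494, 0.8356, 0.8233], [0.0, 0.0, 0.0, 1.0]]}
side {'fov_y': 57.51652555407864, 'cx': 326.2823719696202, 'cy': 198.96043093586914, 'pose': [[0.9982, 0.0322, -0.0499, 0.6174], [-0.0578, 0.7231, -0.6884, -0.5136], [0.0139, 0.69, 0.7236, 0.6837], [0.0, 0.0, 0.0, 1.0]]}
wrist {'fov_y': 58.832169396971636, 'cx': 317.268886094298, 'cy': 196.71932495177407, 'hand_eye': [[1.0, 0.0004, -0.0016, 0.0004], [-0.0001, -0.9643, -0.2649, -0.0762], [-0.0017, 0.2649, -0.9643, -0.1618], [0.0, 0.0, 0.0, 1.0]]}
0.15
```

View pics/scene0.png

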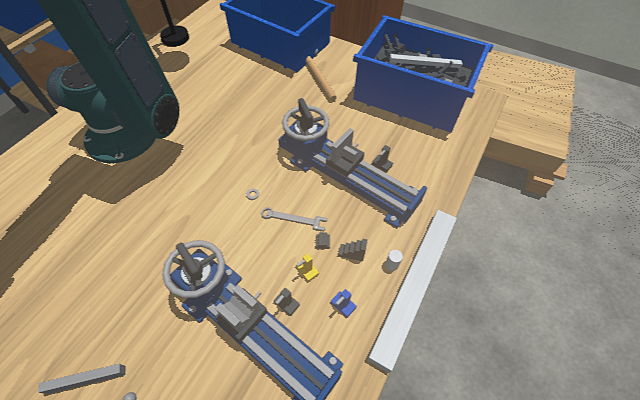

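View pics/side0.png

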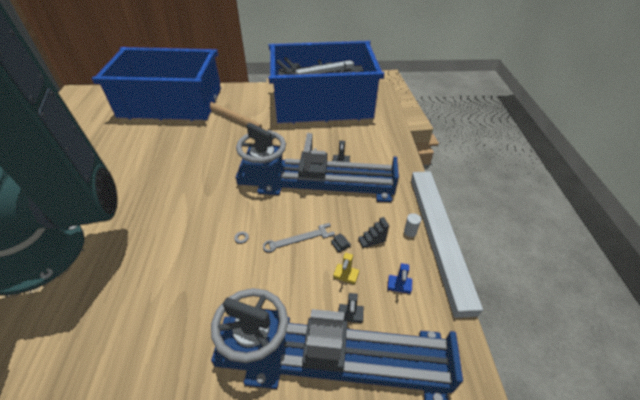

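Run:
```python
import cv2,numpy as np
a=cv2.imread('pics/scene0.png');b=cv2.imread('pics/side0.png')
A=cv2.resize(a[230:350,150:350],None,fx=4,fy=4,interpolation=2)[:, :800]
c1=cv2.resize(b[280:400,200:360],(400,300),interpolation=2); c2=cv2.resize(b[120:210,230:350],(400,300),interpolation=2)
cv2.imwrite('pics/A.png',A); cv2.imwrite('pics/B.png',np.vstack([cv2.resize(b[270:390,200:400],(800,480),interpolation=2)]))
cv2.imwrite('pics/C.png',np.hstack([c2,cv2.resize(a[90:195,270:410],(400,300),interpolation=2)]))
```

```text
(no output)
```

View pics/A.png

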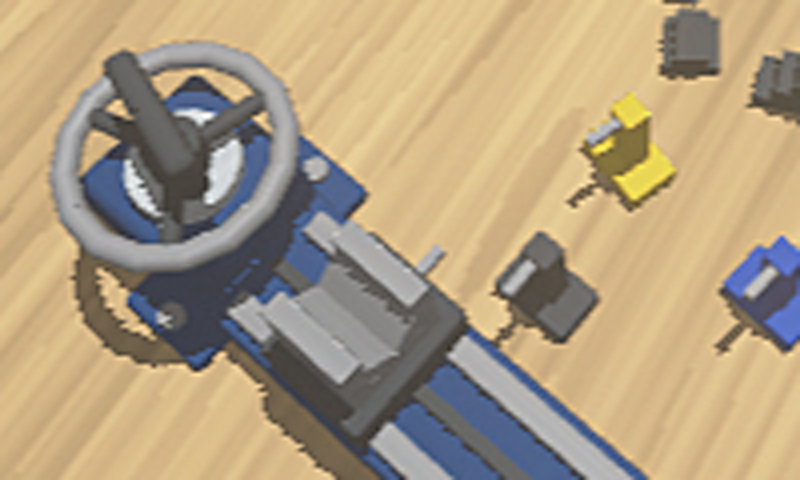

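View pics/B.png

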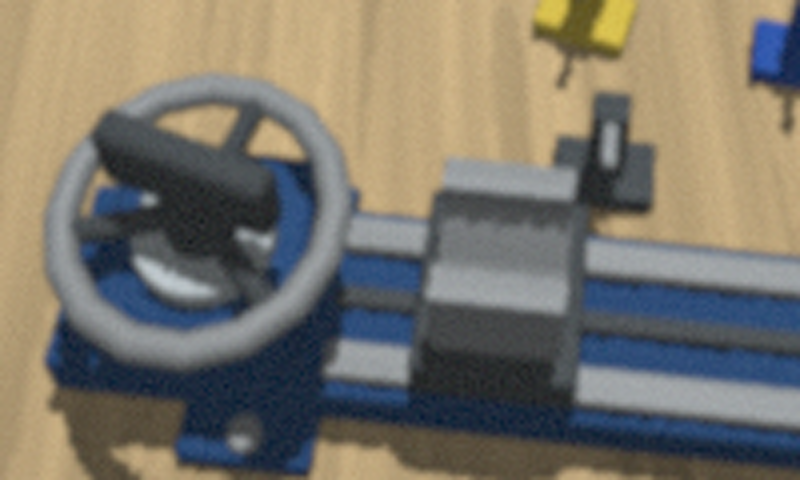

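View pics/C.png

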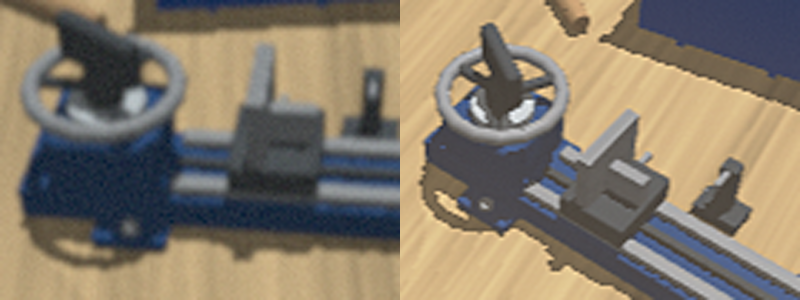

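```bash
cat > h.py <<'E'
from station import r,planner,imaging,sensors
import cv2,numpy as np
from scipy.spatial.transform import Rotation as R
def pose(n):
    d=imaging.camera_info(n)
    if n!="wrist": return d,np.array(d["pose"])
    T=np.eye(4);T[:3,:3]=R.from_euler('xyz',sensors.current_tool_rot(),degrees=True).as_matrix();T[:3,3]=sensors.current_eef_pos()
    return d,T@np.array(d["hand_eye"])
def ray(n,u,v,P=None):
    d,T=P or pose(n); f=200/np.tan(np.radians(d["fov_y"])/2)
    w=T[:3,:3]@np.array([(u-d["cx"])/f,-(v-d["cy"])/f,-1]); return T[:3,3],w/np.linalg.norm(w)
def onz(n,u,v,z,P=None):
    o,w=ray(n,u,v,P); return o+w*(z-o[2])/w[2]
def tri(p,q):
    A=np.zeros((3,3));b=np.zeros(3);rs=[ray(*p),ray(*q)]
    for o,w in rs: M=np.eye(3)-np.outer(w,w);A+=M;b+=M@o
    x=np.linalg.solve(A,b);return x,[np.linalg.norm(np.cross(x-o,w)) for o,w in rs]
def proj(n,X,P=None):
    d,T=P or pose(n); f=200/np.tan(np.radians(d["fov_y"])/2); c=T[:3,:3].T@(np.asarray(X)-T[:3,3])
    return d["cx"]-f*c[0]/c[2], d["cy"]+f*c[1]/c[2]
E
python3 - <<'E'
from h import *
np.set_printoptions(precision=4,suppress=True)
A=lambda x,y:("scene",150+x/4-.4,230+y/4-.4); B=lambda x,y:("side",200+x/4-.4,270+y/4-.4)
print('rim',tri(A(176,156),B(197,222)),onz(*A(176,156),.111),onz(*B(197,222),.111))
print('idx',tri(A(503,291),B(608,167)),onz(*A(503,291),.066),onz(*B(608,167),.066))
print('ptr',onz(*A(438,252),.066))
s=[onz(*A(285,270),.045),onz(*A(530,480),.045),onz(*B(340,297),.045),onz(*B(800,340),.045)]
print('strip',s)
for a,b in ((0,1),(2,3)): d=s[b]-s[a];print(np.degrees(np.arctan2(d[1],d[0])))
print('bartop',onz(*A(120,60),.164),onz(*A(182,178),.164), onz(*B(100,125),.164),onz(*B(265,185),.164))
print(sensors.current_tool_rot())
E
```

```text
rim (array([ 0.5131, -0.2426,  0.1024]), [np.float64(0.0002339837430517921), np.float64(0.0002339837430517821)]) [ 0.5177 -0.2444  0.111 ] [ 0.5145 -0.2464  0.111 ]
idx (array([ 0.6893, -0.2098,  0.068 ]), [np.float64(0.00011452464665626916), np.float64(0.00011452464665639806)]) [ 0.6887 -0.2092  0.066 ] [ 0.6896 -0.2089  0.066 ]
ptr [ 0.6481 -0.209   0.066 ]
strip [array([ 0.5767, -0.2531,  0.045 ]), array([ 0.7467, -0.2768,  0.045 ]), array([ 0.5681, -0.2532,  0.045 ]), array([ 0.7664, -0.2821,  0.045 ])]
-7.940667899709498
-8.311995236209409
bartop [ 0.4881 -0.2292  0.164 ] [ 0.5542 -0.2615  0.164 ] [ 0.4832 -0.2299  0.164 ] [ 0.5483 -0.2579  0.164 ]
[-179.9917    0.0974  -74.6554]
```

Run:
```python
from h import *
r.reach([0.57,-0.235,0.30],[180,0,65])
p=pose("wrist"); i=imaging.read_camera("wrist"); cv2.imwrite("pics/w1.png",i[:,:,::-1]); np.save("w1.npy",p[1])
print(sensors.current_qpos(),sensors.current_time(),sensors.current_eef_pos())
for X in [[.518,-.245,.164],[.689,-.209,.066],[.648,-.209,.066]]: print(proj("wrist",X,p))
cv2.imwrite("pics/w1b.png",cv2.resize(i[:,:,::-1],(800,500),interpolation=2))
```

```text
[-2.77591419e+01  1.36625021e+01  5.99340463e+01 -1.71978523e-02
  1.06424196e+02 -9.26598610e+01] 2.0917 [ 0.56950183 -0.23589292  0.29980203]
(np.float64(282.68617968153256), np.float64(141.94735903417813))
(np.float64(380.6492434067472), np.float64(248.86545205863274))
(np.float64(367.37769312939014), np.float64(219.69178294734454))
```

View pics/w1b.png

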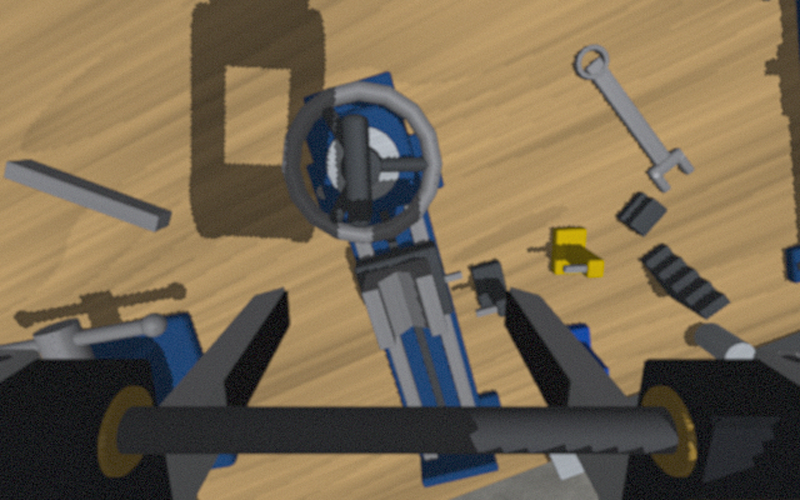

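Run:
```python
from h import *
np.set_printoptions(precision=4,suppress=True)
P=(imaging.camera_info("wrist"),np.load("w1.npy"))
W=lambda x,y,z:onz("wrist",x*.8,y*.8,z,P)
print('rim',W(362,161,.111)); a,b=W(357,115,.164),W(357,222,.164); print('bar',a,b,(a+b)/2,np.linalg.norm(a-b),np.degrees(np.arctan2(*(b-a)[1::-1])))
t=W(474,311,.066);p=W(461.5,274.5,.066);print(t,p)
i=cv2.imread('pics/w1.png')
cv2.imwrite('pics/w1c.png',np.hstack([cv2.resize(i[60:200,220:360],(400,400),interpolation=2),cv2.resize(i[190:270,340:420],(400,400),interpolation=2)]))
```

```text
rim [ 0.5128 -0.2405  0.111 ]
bar [ 0.4832 -0.225   0.164 ] [ 0.5463 -0.2564  0.164 ] [ 0.5147 -0.2407  0.164 ] 0.07045321111627643 -26.451517755292155
[ 0.6882 -0.2105  0.066 ] [ 0.6488 -0.207   0.066 ]
```

View pics/w1c.png

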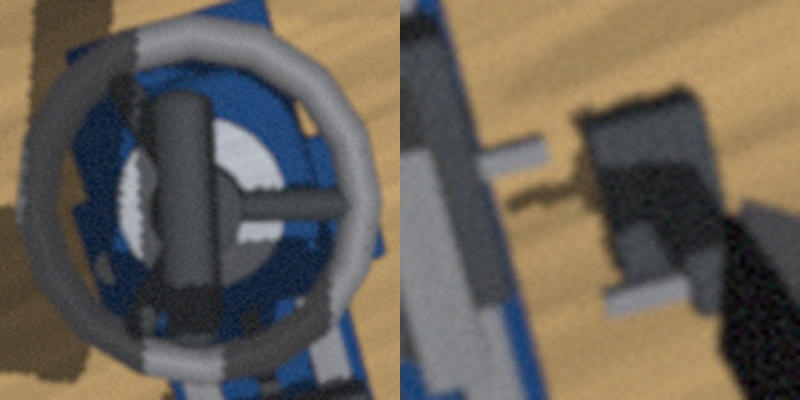

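Run:
```python
from h import *
np.set_printoptions(precision=4,suppress=True)
P=(imaging.camera_info("wrist"),np.load("w1.npy"))
d=onz("wrist",381.4,250.4,.066,P)-onz("wrist",369.4,220.4,.066,P); u=np.array([np.cos(np.radians(-8.1)),np.sin(np.radians(-8.1)),0])
print('need',d,d@u)
c=[0.5145,-0.242]; o=[180,0,64.5]
r.reach(c+[.23],o)
print('stop',r.line_to(c+[.148],v=.08,f_stop=15)); print(sensors.current_eef_pos(),sensors.current_force())
r.close_gripper(25); print(sensors.current_width()*94,sensors.current_force(),sensors.current_moment())
q=np.array(sensors.current_qpos()); print(q)
for k in range(3):
    q[5]+=15; r.movej(q.tolist()); print(sensors.current_force(),sensors.current_moment(),sensors.current_qpos()[5],sensors.current_width()*94)
print(sensors.current_time())
i=imaging.read_camera("scene"); cv2.imwrite("pics/s2.png",cv2.resize(i[220:350,150:350,::-1],(800,520),interpolation=2))
```

```text
need [ 0.0414 -0.0018  0.    ] 0.04125005089820386
stop False
[ 0.5149 -0.2423  0.1488] [-0.0889  0.6576  0.1354]
15.909100170464564 [ 3.0876  4.8996 -0.2905] [ 0.7782 -0.5286  0.0107]
[-30.8504   8.8347  82.7697   0.1307  88.3996 -95.4012]
[2.459  3.5399 0.1091] [ 0.3061 -0.4249 -0.0572] -80.55963691769705 15.777999853967103
[ 3.6753  3.1054 -1.0651] [ 0.3701 -0.4403 -0.1304] -65.52876259418234 15.946452258055759
[ 5.0028  2.4065 -0.5695] [ 0.4369 -0.6024 -0.0926] -50.528353811665674 16.078001542968437
5.9833
```

View pics/s2.png

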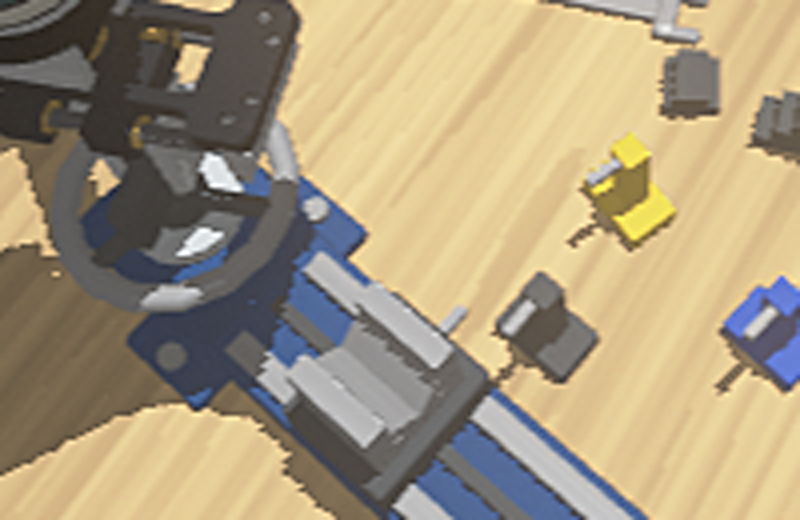

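The wheel turns and the pointer tip moved in the scene crop from about (438,252) to (462,272), which is roughly 15 mm as expected. I'll go on to about 116° in total and check before letting go.

Run:
```python
from h import *
np.set_printoptions(precision=4,suppress=True)
q=np.array(sensors.current_qpos())
for k in range(4):
    q[5]=-95.4+45+[20,40,55,71][k]; r.movej(q.tolist()); print(sensors.current_force(),sensors.current_qpos()[5],sensors.current_width()*94)
print(sensors.current_time())
i=imaging.read_camera("scene")[240:340,200:320,::-1]; j=imaging.read_camera("side")[290:360,300:400,::-1]
cv2.imwrite("pics/s3.png",np.hstack([cv2.resize(i,(480,400),interpolation=2),cv2.resize(j,(571,400),interpolation=2)[:,:320]]))
```

```text
[ 5.2214  2.7454 -0.5741] -30.625290256228162 15.822793612156499
[ 5.0817  2.4002 -1.5634] -10.584623709281567 16.17375530333126
[ 7.0608  1.9528 -2.4593] 4.418275387138905 15.787984166865627
[ 6.7046  1.1913 -2.9198] 20.419531173306172 15.616156340811107
7.6167
```

View pics/s3.png

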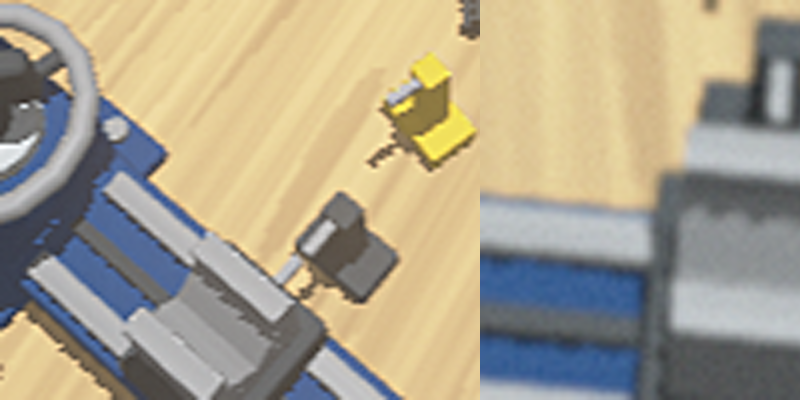

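Run:
```python
from h import *
np.set_printoptions(precision=4,suppress=True)
r.release(); p=list(sensors.current_eef_pos()); p[2]=.26; r.line_to(p,v=.15)
r.reach([.65,-.22,.26],[180,0,-8])
P=pose("wrist"); np.save("w2.npy",P[1]); i=imaging.read_camera("wrist"); cv2.imwrite("pics/w2.png",i[:,:,::-1])
u,v=proj("wrist",[.688,-.21,.066],P); print(u,v,sensors.current_time())
u,v=int(u),int(v); x0,y0=u-50,v-50; print(x0,y0)
cv2.imwrite("pics/w2c.png",cv2.resize(i[y0:y0+100,x0:x0+100,::-1],(600,600),interpolation=2))
```

```text
354.8953898265765 161.58785304978738 10.575
304 111
```

View pics/w2c.png

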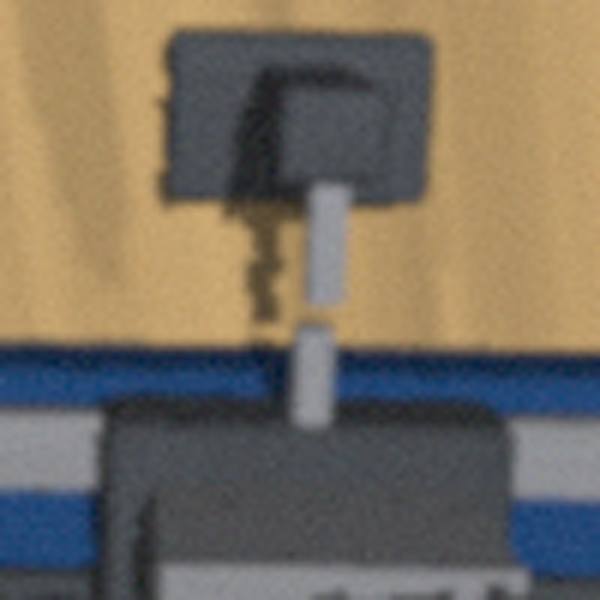

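The picture taken after letting go shows the finger tip at (325,305) and the pointer tip at (317,325). With 6 mm spanning about 40 px, the pointer is roughly 1 mm short, and the gripper is clear.

```bash
python3 -c "
from h import *
P=(imaging.camera_info('wrist'),np.load('w2.npy'))
f=lambda x,y:onz('wrist',304+x/6,111+y/6,.066,P)
print(f(317,325)-f(325,305)); print(sensors.current_force(),sensors.current_time()); r.finish_job()"
```

```text
[-0.00170949 -0.0031928   0.        ]
[ 0.22578206 -0.29236836  0.43591043] 10.575
the job is handed in; nothing more can be done
```

The V-block slide's handwheel is set and the job is handed in. I gripped the bar over the hub once at 25 N, turned it 116° clockwise without needing to regrip, then let go and lifted clear.

**Pointer position:** In the last wrist picture, taken after letting go, the pointer stands about 1.3 mm short of the index finger's tip along the bed. The gap between the tips across the bed is about 3 mm, against the 4 mm given. The tolerance is 6 mm.

**Forces and time:** The force readings printed at each stop while gripping and turning stayed under about 8 N. The last reading, with the arm clear, was about 0.6 N. The job took about 10.6 s on the robot's clock.

**Other slide:** The arm did not go near the flat-plate slide, but I did not measure its pointer again at the end.

**Disagreements:** Estimates of the travel needed ranged from 40 to 41 mm, and the views differed by a few millimetres on where the wheel axis was. Neither affected the result.

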